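# Tip the dry clay into the caddy and hold the caddy up

## Task

Raise the handle of the hinged tray so that all five dry clay lumps slide down the chute into the steel caddy standing on the bench, then lower the tray again. Then take the caddy by its wooden handle, lift it about 10 cm clear of the bench with all the lumps in it, and finish while still holding it there, level and still and clear of the stand. Leave the cup, the jar and the trimming tool where they are.

Things in the scene. Friction and masses are not known exactly. Their poses are not given: they have to be found in the camera images.
- stand: Fixed plywood stand, about 140 wide (its x) and 190 long (its y), that carries the hinged tray and, at its +y end, a short steel chute sloping down 61 degrees to +y between two cheeks. Origin on the bench (z = 0) under the lower edge of the chute, mid-width. Its y points the way the lumps pour, its z up; it is turned about z by up to 0.3 rad. The chute's lower edge is 85 mm above the bench, its upper edge 142 mm, 30 mm back along -y; the cheeks reach 185 mm up.
- tray (a joint): Tilt of the tray in rad: 0 = level (rests there on a stop), grows as the handle end is raised, stop at 1.15. The hinge lies along the stand's x at point tray_hinge. No spring: the tray falls back to level when let go (tray 0.35 kg). The lumps slide off somewhere between 0.4 and 0.8, depending on friction.
- tray_hinge (a point): Point mid-width on the hinge line, fixed to the stand: 30 mm along -y and 142 mm up from the stand's origin. The aluminium tray runs from here 160 mm along the stand's -y: 128 wide, 4 mm floor whose underside lies at hinge height, walls 35 high on three sides, open at the hinge end.
- tray_handle (a point): Middle of the tray's handle: a round wooden bar, 14 mm in diameter and 104 mm long, along the stand's x, held by a 10 mm thick rod 45 mm either side of the middle. At tilt 0 it is 228 mm from the hinge along the stand's -y, 18 mm above hinge height (160 mm above the bench), with 61 mm free between the bar and the tray's end wall and nothing beneath. It turns with the tray; a light grip on the bar (about 10 N) lets it turn between upright fingers.
- caddy: Loose open steel box, 170 (x) by 150 (y) by 70 high, 4 mm walls, 0.4 kg empty (0.6 kg with the lumps), standing against the +y side of the stand below the chute, turned within 0.05 rad of the stand. Origin at the centre of its underside, z up. An upright strap 22 mm wide rises from the middle of each x side to a wooden handle across the top.
- caddy_grip (a point): Middle of the caddy's wooden handle: a straight bar along the caddy's x, 180 long, 20 wide (y), 18 high, its centre 161 mm above the caddy's underside; clear all round.
- cup_mid (a point): Terracotta cup, 76 mm across, 85 high; point at its axis, half-way up. Leave alone.
- jar_mid (a point): White jar with a grey lid, 72 mm across, 100 high; point at its axis, half-way up. Leave alone.
- trimmer_mid (a point): Trimming tool lying on the bench, wooden handle 140 by 14 by 12 with a small steel blade; point at the middle of the handle. Leave alone.
- lump0_mid (a point): Lump of dry brown clay, an irregular chunk about 30 mm across and 26 high, 0.04 kg, at the start on the tray's floor; point at its middle.
- lump1_mid (a point): Lump of dry brown clay, an irregular chunk about 30 mm across and 26 high, 0.04 kg, at the start on the tray's floor; point at its middle.
- lump2_mid (a point): Lump of dry brown clay, an irregular chunk about 30 mm across and 26 high, 0.04 kg, at the start on the tray's floor; point at its middle.
- lump3_mid (a point): Lump of dry brown clay, an irregular chunk about 30 mm across and 26 high, 0.04 kg, at the start on the tray's floor; point at its middle.
- lump4_mid (a point): Lump of dry brown clay, an irregular chunk about 30 mm across and 26 high, 0.04 kg, at the start on the tray's floor; point at its middle.
Mind the look-alikes: they are no part of the job. What is shaped like the caddy but blue, orange or purple is not meant.

How it is judged:
By the outcome, as a careful person would: the job done as asked, in the order asked, and still so for the second after the job is handed in, while the arm keeps its last pose, push and grip.
It also fails if it takes over 54 s, if anything falls off the work surface, if the arm or the gripper's body presses on something with over 40 N, if the wrist force passes 120 N, or if a joint passes its speed limit or range.

## Robot

A 6-joint arm with a two-finger parallel gripper is mounted at the origin on the work surface. World frame = base frame: x ahead of the robot, y to its left, z up, the work surface at z = 0. Lengths are in m, angles in rad, forces in N, time in s.
With the tool pointing down it reaches from about 0.3 to 0.875 m from the base axis. Payload 6.4 kg.
Tool frame: the origin (TCP) lies between the finger pads; the fingertips stand 19 mm ahead of it and the grasp point (between the pads) is the TCP (ctrl.tips_ahead is the z of the fingertips in the tool frame, in m); z points along the fingers, y is the line along which they close (so a half turn about z gives the same grasp; the last joint's range is limited). The gripper opens to 85 mm and grips with 20 to 120 N. Pads are 22 mm wide; open, the fingers measure 114 mm over their backs; the gripper's body (76 mm by 85 mm) begins 54 mm behind the grasp point. The pads swing forward as they close: fully open they stand 13 mm farther back than shut.
Start: joints at [-1.489, 0.181, 1.607, -0, 1.354, -0.206], TCP at [0.163, -0.551, 0.25] pointing down, gripper open.
Joint ranges: [-2.99, 2.99], [-0.89, 2.07], [0.3, 2.58], [-1.14, 4.28], [0, 2.63], [-3.12, 3.12]. Speed limits (rad/s): [2.57, 2.57, 3.01, 3.14, 3.14, 3.14].

## Interface

Orientations are given as a unit quaternion [w, x, y, z].
In Python, from bench import readout, vision, ctrl gives the robot as it stands.
- The arm moves only by the tool play_rows, never from a script. Its arguments are lists of equal length, an entry for each row: "xyz": the shift along the tool's x, y, z in mm, a list of three; "rot": the turn, a rotation vector about the tool's x, y, z in rad, a list of three; "grip": the opening, from 0 (shut) to 1 (fully open). In form: {"xyz": [[x, y, z], ...], "rot": [[rx, ry, rz], ...], "grip": [grip, ...]}. A call has exactly 10 rows; each row is the pose to reach, as a shift and turn from the pose commanded when the call began, along the tool's axes at that moment; what a row does not reach only later rows make up. A row lasts 1/8 s, in which the tool goes at most 62.5 mm and 10.7 degrees, less where a joint would pass 70% of its speed; a pose out of reach is approached as far as the arm can. A call with a gripper value outside its range is refused whole. The fingers move at their own pace and stop on an object; the grip force is fixed at half the most. Time passes only in rows, so rows that repeat a pose let the fingers close, or fill a call up. It gives the time, the measured TCP pose, the force, the opening and the grip force at its end, in the units of the state.
- readout.get_obs(): the state, without advancing time (a new reading comes with each control period).
- vision.camera(name): name is "scene" or "top" or "wrist"; returns a dict with "color" (400x640x3 uint8, red, green, blue), "depth" (400x640 float32, m along the optical axis (not along the pixel's ray), 0 where there is no reading), "camera_matrix" (3x3 intrinsics, pixels), "k1" (the pictures are not rectified: a ray, as slopes to the right and down, at radius r is drawn at 1 + k1 r^2 times it, then the intrinsics apply), "extrinsics" (4x4, takes a point from camera to world coordinates); the wrist camera has in their place "hand_eye" (4x4, takes a point from camera to tool coordinates, whose origin is the TCP and whose axes are the flange's). Camera axes: x right, y down, z forward; pixel columns grow to the right and rows downward; lengths in m; the calibration is good to about 2 mm. A picture is of the moment at which its call begins: read the wrist's pose just before it.
- ctrl.hand_in(): hands the job in; it is judged then, once.
The state is a dict: "time_s": time; "q": joint angles; "dq": joint speeds; "joint_efforts": joint torques, N m; "eef_pos": TCP position; "eef_rot": TCP orientation; "wrist_force": force on the tool from outside, world axes, zero at the start; "torque": the same for the moment, N m; "opening": opening from 0.0 (shut) to 1.0 (fully open); "grasp_force": force on a finger pad.
Only numpy, scipy, OpenCV 4.12 (cv2) and the standard library are available. Lean on these libraries where they do the work, as an engineer would, in place of code of your own. Each camera call takes 0.05 s, during which the arm holds its last target. There are 200 camera calls.

## Working session

There is one attempt and no reset: what is moved stays moved. The work goes in short steps, Python scripts to look and compute and a tool call to move; the robot and the scene stay as the last step left them, time stands still between calls to the robot, and variables do not carry over. Pictures are saved under pics/ and viewed, at most 10 in all, crops included, and the job is handed in when it is done.

Besides the shell and the picture viewer there is one more tool, called after "Call:" as name(argument=value, ...) on one line, values as JSON. play_rows: Moves the arm, as the interface text tells. Its arguments: {"type":"object","properties":{"xyz":{"type":"array","items":{"type":"array","items":{"type":"number"}}},"rot":{"type":"array","items":{"type":"array","items":{"type":"number"}}},"grip":{"type":"array","items":{"type":"number"}}},"required":["xyz","rot","grip"]}

```bash
mkdir -p pics
cat > h.py <<'E'
import numpy as np, cv2
from bench import readout, vision, ctrl
from scipy.spatial.transform import Rotation as R
def pts(c, T=None):
    """world point per pixel (HxWx3), nan where no depth"""
    h,w=c["depth"].shape; K=np.array(c["camera_matrix"],float)
    u,v=np.meshgrid(np.arange(w),np.arange(h))
    d=np.stack([(u-K[0,2])/K[0,0],(v-K[1,2])/K[1,1]],-1); s=d.copy()
    for _ in range(8): s=d/(1+c["k1"]*(s**2).sum(-1,keepdims=True))
    z=c["depth"].astype(float); z[z==0]=np.nan
    p=np.concatenate([s,np.ones((h,w,1))],-1)*z[...,None]
    T=np.array(c["extrinsics"] if T is None else T)
    return p@T[:3,:3].T+T[:3,3]
def save(c,n): cv2.imwrite("pics/"+n,cv2.cvtColor(c["color"],cv2.COLOR_RGB2BGR))
E
python3 - <<'E'
from h import *
for n in("top","scene"):
    c=vision.camera(n); save(c,n+"0.png"); np.save(n+"_p.npy",pts(c)); np.save(n+"_c.npy",c["color"])
print(readout.get_obs())
E
```

```text
{'time_s': 0.1, 'q': array([-1.48925878e+00,  1.81468322e-01,  1.60791189e+00, -1.71990884e-05,
        1.35377787e+00, -2.06310996e-01]), 'dq': array([-0.00092389,  0.00135219, -0.00288402, -0.00037492, -0.00054707,
        0.00190541]), 'joint_efforts': array([ 4.21300565e-04, -4.45876837e+01, -3.52237236e+01, -2.25067497e-04,
        4.24923943e-03, -1.44757507e-06]), 'eef_pos': array([ 0.16320395, -0.55086917,  0.24947145]), 'eef_rot': array([-7.81715853e-04,  9.89660198e-01,  1.43429702e-01,  4.04193147e-05]), 'wrist_force': array([-0.54868897, -0.75748129,  0.03094941]), 'torque': array([-0.00469966, -0.02015525, -0.02021771]), 'grasp_force': 0.0, 'opening': 0.9966060929565282}
```

View pics/top0.png

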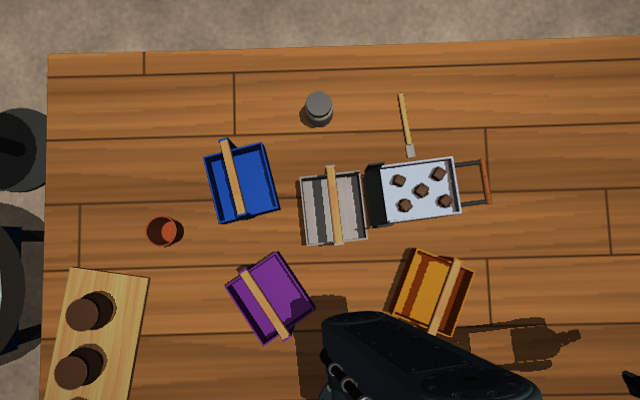

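View pics/scene0.png

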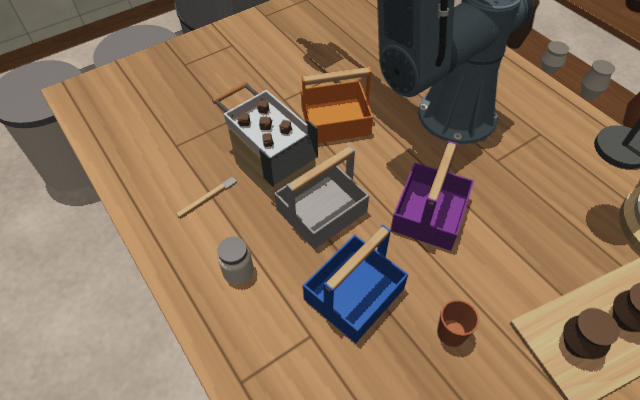

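The caddy candidates in the top view are grey (333,207), blue (242,182), orange (432,292) and purple (270,298). The grey steel one is meant: it is the only one standing against the chute end of the stand (375,195). The tray handle is at (486,182), the jar at (318,108), the trimmer at (405,125) and the cup at (165,231).

Run:
```python
from h import *
p=np.load("top_p.npy"); col=np.load("top_c.npy")
def box(name,u0,u1,v0,v1,zl,zh):
    q=p[v0:v1,u0:u1].reshape(-1,3); q=q[np.isfinite(q[:,2])&(q[:,2]>zl)&(q[:,2]<zh)]
    r=cv2.minAreaRect((q[:,:2]*1000).astype(np.float32))
    print(name,len(q),q.mean(0).round(4),"z",np.percentile(q[:,2],[5,50,95]).round(4),"rect",np.round(r[0],1),np.round(r[1],1),round(r[2],1)); return q
h=box("trayhandle",455,500,150,215,.13,.19)
hb=h[h[:,2]>.15]
box("caddyhandle",290,375,155,255,.155,.19)
box("caddyrim",290,368,155,255,.06,.08)
box("traywalls",365,470,145,230,.165,.195)
box("trayfloor",385,460,145,230,.135,.155)
box("jar",295,345,80,135,.08,.12)
box("trim",390,420,85,160,.005,.03)
box("orange",375,485,240,345,.155,.19)
for uv in [(486,182),(483,165),(489,200),(333,205),(340,300)]: print(uv,p[uv[1],uv[0]].round(4))
im=cv2.cvtColor(col[140:260,280:500],cv2.COLOR_RGB2BGR)
cv2.imwrite("pics/crop.png",cv2.resize(im,None,fx=3.5,fy=3.5,interpolation=cv2.INTER_CUBIC))
```

```text
trayhandle 688 [ 0.5427 -0.2597  0.1669] z [0.1599 0.1657 0.1782] rect [ 543.9 -250.9] [115.2  89.6] 6.0
caddyhandle 759 [0.5134 0.05   0.1701] z [0.1661 0.17   0.1735] rect [510.9  15.7] [110.5 179.6] 89.5
caddyrim 456 [0.5158 0.0505 0.0696] z [0.0627 0.0701 0.0738] rect [511.1  52.9] [170.5 150.2] 4.6
traywalls 1307 [ 0.5427 -0.1515  0.1738] z [0.1663 0.1733 0.1824] rect [ 539.8 -145.1] [142.3 228.2] 6.0
trayfloor 2843 [ 0.5382 -0.1389  0.1466] z [0.1432 0.1466 0.1502] rect [ 536.7 -137.4] [125.9 160.7] 6.5
jar 545 [0.7616 0.081  0.0999] z [0.0949 0.1004 0.1039] rect [763.2  80.8] [61.2 61.3] 44.3
trim 429 [ 0.7245 -0.1444  0.0104] z [0.0055 0.0105 0.0154] rect [ 729.6 -143.3] [ 75.8 189.9] 87.4
orange 834 [ 0.3015 -0.1821  0.1688] z [0.1613 0.1696 0.1728] rect [ 300.7 -183.9] [ 22.4 173. ] 67.1
(486, 182) [ 0.5498 -0.2878  0.1683]
(483, 165) [ 0.5882 -0.2834  0.1686]
(489, 200) [ 0.5094 -0.2924  0.1674]
(333, 205) [0.5084 0.055  0.1683]
(340, 300) [0.2779 0.0407 0.0031]
```

View pics/crop.png

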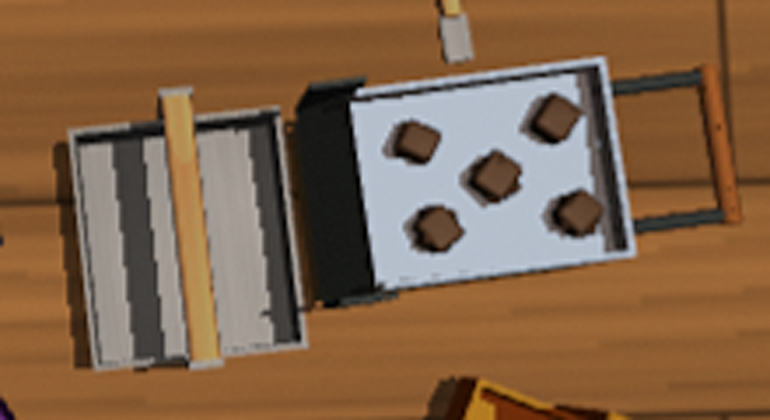

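The crop confirms it: a grey steel caddy with a light wooden handle stands against the black chute, and all five lumps are on the tray. The heights and sizes match the description (rim 171x150 at 70 mm, handle top at 170 mm, tray bar top at 167 mm).

```bash
cat >> h.py <<'E'
import json,sys
def Rdown(yaw): # tool z down, tool x at world yaw
    c,s=np.cos(yaw),np.sin(yaw); return np.array([[c,s,0],[s,-c,0],[0,0,-1]])
def cur():
    o=readout.get_obs(); q=o["eef_rot"]; return np.array(o["eef_pos"]),R.from_quat([q[1],q[2],q[3],q[0]]).as_matrix()
def rel(P,yaw,base=None):
    p0,R0=base or cur()
    return (R0.T@(np.array(P)-p0)*1000).round(1),R.from_matrix(R0.T@Rdown(yaw)).as_rotvec().round(4)
E
python3 - <<'E'
from h import *
p=np.load("top_p.npy")
q=p[145:220,470:500].reshape(-1,3); q=q[(q[:,2]>.15)]
m=q[:,2]>.1; 
y=np.array([-np.sin(.108),np.cos(.108)]); x=np.array([y[1],-y[0]])
b=np.array([.5525,-.286]); d=q[:,:2]-b; s=(abs(d@y)<.014)&(abs(d@x)<.038); d=d[s]
f=np.polyfit(d@x,d@y,1); print("bar n",s.sum(),"slope",f[0],"offset along y",f[1], "ends",(((q[:,:2]-b)@x)[abs((q[:,:2]-b)@y)<.01]).min(),(((q[:,:2]-b)@x)[abs((q[:,:2]-b)@y)<.01]).max())
print("top off",np.median((d@y)[q[s][:,2]>.1655]))
print(rel([.552,-.286,.25],.108)); print(ctrl.tips_ahead)
E
```

```text
bar n 218 slope -0.0034977566845327997 offset along y -0.0007874705601222421 ends -0.05058577261677924 0.05276790087614269
top off -0.0013390097177508392
(array([ 4.480e+02, -1.436e+02, -2.000e-01]), array([-0.0016, -0.0002,  0.1799]))
0.019
```

Call:
play_rows(xyz=[[18,-6,0],[58,-19,0],[112,-36,0],[175,-56,0],[245,-78,0],[315,-101,0],[375,-120,0],[420,-135,0],[442,-142,0],[448,-144.5,0]], rot=[[0,0,0.01],[0,0,0.03],[0,0,0.05],[0,0,0.07],[0,0,0.1],[0,0,0.12],[0,0,0.15],[0,0,0.17],[0,0,0.18],[0,0,0.18]], grip=[1,1,1,1,1,1,1,1,1,1])

```text
time_s: 1.35
eef_pos: [0.553, -0.2837, 0.2495]
eef_rot: [-0.0, 0.998, 0.056, -0.0]
wrist_force: [0.0, -0.2, 0.1]
opening: 0.998
grasp_force: 0.0
```

Run:
```python
from h import *
print(cur()[0], readout.get_obs()["q"], rel([.552,-.287,.160],.106))
```

```text
[ 0.55304463 -0.28371487  0.2495281 ] [-6.64746994e-01  2.84147060e-01  1.48375649e+00  1.59234674e-04
  1.37482201e+00  7.94884777e-01] (array([-1.3,  3.2, 89.5]), array([-0.0009,  0.0007,  0.0051]))
```

Call:
play_rows(xyz=[[0,2,8],[0,2,24],[0,2,42],[0,2,60],[0,2,76],[0,2,86],[0,2,89.5],[0,2,89.5],[0,2,89.5],[0,2,89.5]], rot=[[0,0,0],[0,0,0],[0,0,0],[0,0,0],[0,0,0],[0,0,0],[0,0,0],[0,0,0],[0,0,0],[0,0,0]], grip=[1,1,1,1,1,1,0.8,0.6,0.6,0.6])

```text
time_s: 2.6
eef_pos: [0.5523, -0.2878, 0.1615]
eef_rot: [0.0, 0.999, 0.054, 0.0]
wrist_force: [-0.2, 0.1, 0.3]
opening: 0.602
grasp_force: 0.0
```

Run:
```python
from h import *
print(cur()[0], rel([.552,-.287,.160],.106))
P,Rt=cur(); c=vision.camera("wrist"); T=np.eye(4); T[:3,:3]=Rt; T[:3,3]=P
w=pts(c,T@np.array(c["hand_eye"])); save(c,"w1.png"); np.save("w1.npy",w)
```

```text
[ 0.55232764 -0.28783579  0.16146351] (array([-0.2, -0.9,  1.5]), array([ 0.0008, -0.0008,  0.0019]))
```

View pics/w1.png

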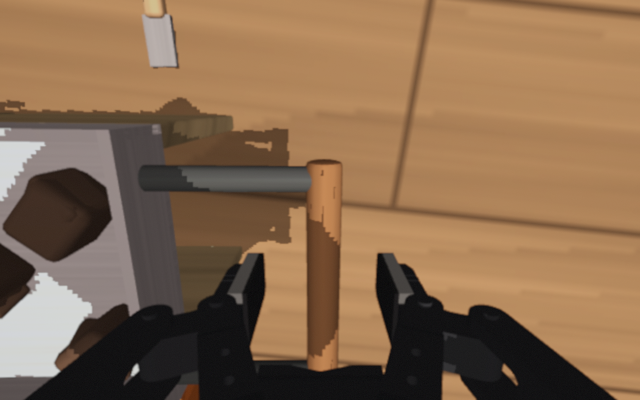

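The bar (column 324) is centred between the pads (262 and 378), and the trimmer's blade is well away at (160,40). Next I close on the bar.

Call:
play_rows(xyz=[[0,-1,1],[0,-1,1],[0,-1,1],[0,-1,1],[0,-1,1],[0,-1,1],[0,-1,1],[0,-1,1],[0,-1,1],[0,-1,1]], rot=[[0,0,0],[0,0,0],[0,0,0],[0,0,0],[0,0,0],[0,0,0],[0,0,0],[0,0,0],[0,0,0],[0,0,0]], grip=[0.4,0.3,0.22,0.17,0.14,0.14,0.14,0.14,0.14,0.14])

```text
time_s: 3.9
eef_pos: [0.5522, -0.2888, 0.1603]
eef_rot: [0.002, 0.999, 0.054, 0.001]
wrist_force: [0.2, -7.0, -0.4]
opening: 0.145
grasp_force: 35.2
```

Call:
play_rows(xyz=[[0,0.5,-5],[0,-0.5,-13.6],[0,-1.6,-20.4],[0,-2.8,-27.2],[0,-4.3,-33.9],[0,-5.9,-40.5],[0,-7.8,-47.1],[0,-9.8,-53.7],[0,-12.1,-60.2],[0,-14.5,-66.6]], rot=[[0,0,0],[0,0,0],[0,0,0],[0,0,0],[0,0,0],[0,0,0],[0,0,0],[0,0,0],[0,0,0],[0,0,0]], grip=[0.14,0.14,0.14,0.14,0.14,0.14,0.14,0.14,0.14,0.14])

```text
time_s: 5.15
eef_pos: [0.5506, -0.274, 0.2273]
eef_rot: [0.002, 0.999, 0.054, 0.001]
wrist_force: [0.7, -6.0, -1.6]
opening: 0.147
grasp_force: 34.3
```

Call:
play_rows(xyz=[[0,-2.2,-6.3],[0,-5,-12.6],[0,-8,-18.7],[0,-11.2,-24.8],[0,-14.5,-30.8],[0,-18.1,-36.7],[0,-21.8,-42.4],[0,-25.7,-48.1],[0,-29.8,-53.6],[0,-34,-59]], rot=[[0,0,0],[0,0,0],[0,0,0],[0,0,0],[0,0,0],[0,0,0],[0,0,0],[0,0,0],[0,0,0],[0,0,0]], grip=[0.14,0.14,0.14,0.14,0.14,0.14,0.14,0.14,0.14,0.14])

```text
time_s: 6.4
eef_pos: [0.5472, -0.2409, 0.2873]
eef_rot: [0.003, 0.999, 0.053, 0.001]
wrist_force: [1.5, -9.0, 3.0]
opening: 0.147
grasp_force: 33.6
```

Call:
play_rows(xyz=[[0,-3.6,-5.3],[0,-8.1,-10.4],[0,-14.4,-17],[0,-19.3,-21.9],[0,-24.3,-26.5],[0,-31.3,-32.5],[0,-36.6,-36.8],[0,-42.1,-40.9],[0,-49.6,-46.2],[0,-49.6,-46.2]], rot=[[0,0,0],[0,0,0],[0,0,0],[0,0,0],[0,0,0],[0,0,0],[0,0,0],[0,0,0],[0,0,0],[0,0,0]], grip=[0.14,0.14,0.14,0.14,0.14,0.14,0.14,0.14,0.14,0.14])

```text
time_s: 7.65
eef_pos: [0.5422, -0.1917, 0.3354]
eef_rot: [0.004, 0.999, 0.053, 0.002]
wrist_force: [-1.0, -9.5, 8.3]
opening: 0.148
grasp_force: 33.6
```

Run:
```python
from h import *
c=vision.camera("scene"); top=vision.camera("top")
a=c["color"][60:260,180:420]; b=top["color"][140:260,280:500]
a=cv2.resize(a,(480,400)); b=cv2.resize(b,(733*400//400,400))[:, :320*2]
cv2.imwrite("pics/s1.png",cv2.cvtColor(np.hstack([a,cv2.resize(b,(320,200)).repeat(2,0)[:400]]),cv2.COLOR_RGB2BGR))
```

```text
(no output)
```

View pics/s1.png

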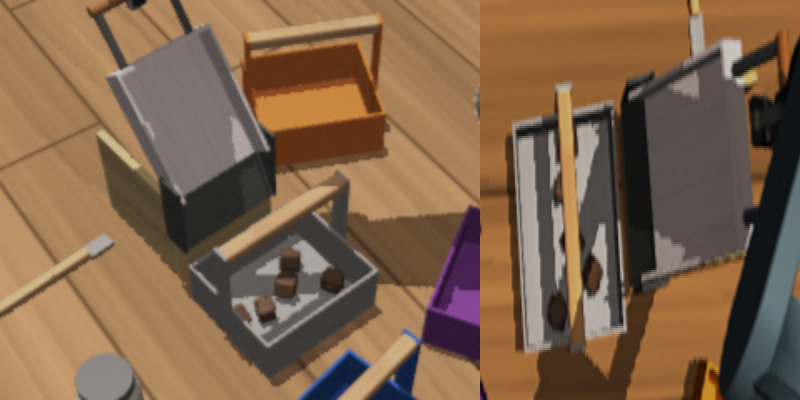

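All five lumps are in the caddy and the tray is empty, so I lower the tray along the same arc.

Call:
play_rows(xyz=[[0,7.5,5.3],[0,13,9.4],[0,18.3,13.7],[0,25.3,19.7],[0,30.3,24.3],[0,35.2,29.2],[0,41.5,35.8],[0,46,40.9],[0,50.4,46.2],[0,58.2,57]], rot=[[0,0,0],[0,0,0],[0,0,0],[0,0,0],[0,0,0],[0,0,0],[0,0,0],[0,0,0],[0,0,0],[0,0,0]], grip=[0.14,0.14,0.14,0.14,0.14,0.14,0.14,0.14,0.14,0.14])

```text
time_s: 9.0
eef_pos: [0.5481, -0.2487, 0.2763]
eef_rot: [0.002, 0.999, 0.054, 0.001]
wrist_force: [0.2, -5.8, 4.1]
opening: 0.147
grasp_force: 34.6
```

Call:
play_rows(xyz=[[0,7.6,11.4],[0,11.2,17.3],[0,14.5,23.3],[0,17.7,29.4],[0,20.7,35.5],[0,23.6,41.8],[0,26.2,48.1],[0,28.6,54.5],[0,30.9,61],[0,32.9,67.6]], rot=[[0,0,0],[0,0,0],[0,0,0],[0,0,0],[0,0,0],[0,0,0],[0,0,0],[0,0,0],[0,0,0],[0,0,0]], grip=[0.14,0.14,0.14,0.14,0.14,0.14,0.14,0.14,0.14,0.14])

```text
time_s: 10.25
eef_pos: [0.5513, -0.2806, 0.2071]
eef_rot: [0.001, 0.999, 0.054, 0.0]
wrist_force: [0.8, -4.8, 1.0]
opening: 0.147
grasp_force: 35.9
```

Call:
play_rows(xyz=[[0,1.9,6.6],[0,3.5,13.2],[0,5,19.9],[0,6.2,26.7],[0,7.3,33.5],[0,8.2,40.3],[0,8.8,45],[0,8.8,46.5],[0,8.8,46.5],[0,8.8,46.5]], rot=[[0,0,0],[0,0,0],[0,0,0],[0,0,0],[0,0,0],[0,0,0],[0,0,0],[0,0,0],[0,0,0],[0,0,0]], grip=[0.14,0.14,0.14,0.14,0.14,0.14,0.14,0.14,0.14,0.2])

```text
time_s: 11.5
eef_pos: [0.5517, -0.2876, 0.1599]
eef_rot: [-0.001, 0.999, 0.054, -0.001]
wrist_force: [0.1, -0.0, -0.2]
opening: 0.198
grasp_force: 0.0
```

Call:
play_rows(xyz=[[0,0,0],[0,0,0],[0,0,-4],[0,0,-15],[0,0,-32],[0,0,-55],[0,0,-80],[0,0,-105],[0,0,-120],[0,0,-122]], rot=[[0,0,0],[0,0,0],[0,0,0],[0,0,0],[0,0,0],[0,0,0],[0,0,0],[0,0,0],[0,0,0],[0,0,0]], grip=[0.4,0.6,0.7,0.8,0.8,0.8,0.8,0.8,0.8,0.8])

```text
time_s: 12.75
eef_pos: [0.5526, -0.2888, 0.2844]
eef_rot: [0.001, 0.999, 0.054, 0.001]
wrist_force: [-0.1, 1.3, 0.8]
opening: 0.795
grasp_force: 0.0
```

Run:
```python
from h import *
c=vision.camera("top"); p=pts(c); save(c,"top2.png")
def box(u0,u1,v0,v1,zl,zh):
    q=p[v0:v1,u0:u1].reshape(-1,3); q=q[(q[:,2]>zl)&(q[:,2]<zh)]
    r=cv2.minAreaRect((q[:,:2]*1000).astype(np.float32)); print(len(q),q.mean(0).round(4),np.round(r[0],1),np.round(r[1],1),round(r[2],1)); return q
box(290,368,155,255,.06,.08)
q=box(290,358,155,255,.155,.19); m=cv2.fitLine((q[:,:2]).astype(np.float32),cv2.DIST_HUBER,0,.01,.01).ravel(); print(m,np.arctan2(m[1],m[0]))
d=(q[:,:2]-m[2:])@m[:2]; print(d.min(),d.max(),m[2:]+m[:2]*(d.min()+d.max())/2)
box(385,460,145,230,.135,.155)
```

```text
448 [0.5148 0.0503 0.07  ] [511.  53.] [170.3 150.2] 4.6
732 [0.5102 0.0532 0.1699] [510.7  52.9] [180.  21.] 4.7
[0.9967056  0.08110458 0.51024765 0.05317587] 0.08119377
-0.08954866516221138 0.09048551292937039 [0.51071453 0.05321387]
3562 [ 0.5383 -0.1409  0.1465] [ 535.9 -137.7] [126.5 159.4] 5.7
```

View pics/top2.png

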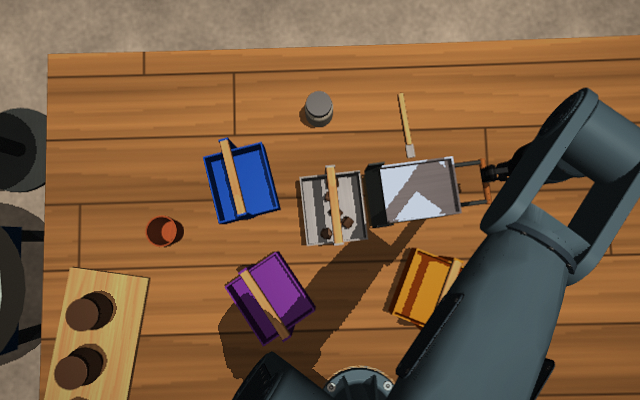

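The tray is level and empty. The caddy's handle is at (333,205) with the lumps inside, and the other objects haven't moved. Now to above the caddy handle.

Call:
play_rows(xyz=[[0,-12,0],[-1,-42,0],[-1,-85,0],[-2,-135,0],[-3,-190,0],[-4,-245,0],[-5,-292,0],[-5,-325,0],[-5,-341,0],[-5,-344,0]], rot=[[0,0,0],[0,0,0],[0,0,0.005],[0,0,0.01],[0,0,0.015],[0,0,0.02],[0,0,0.026],[0,0,0.026],[0,0,0.026],[0,0,0.026]], grip=[0.8,0.8,0.8,0.8,0.8,0.8,0.8,0.8,0.8,0.8])

```text
time_s: 14.05
eef_pos: [0.5097, 0.0537, 0.2819]
eef_rot: [0.0, 0.999, 0.042, -0.0]
wrist_force: [0.1, -0.0, 0.6]
opening: 0.8
grasp_force: 0.0
```

Call:
play_rows(xyz=[[0,0,0],[0,0,0],[0,0,5],[0,0,15],[0,0,28],[0,0,42],[0,0,54],[0,0,60],[0,0,60],[0,0,60]], rot=[[0,0,0],[0,0,0],[0,0,0],[0,0,0],[0,0,0],[0,0,0],[0,0,0],[0,0,0],[0,0,0],[0,0,0]], grip=[0.8,0.8,0.8,0.8,0.8,0.8,0.8,0.8,0.8,0.8])

```text
time_s: 15.3
eef_pos: [0.5104, 0.053, 0.223]
eef_rot: [0.0, 0.999, 0.041, 0.0]
wrist_force: [0.6, 0.6, 0.4]
opening: 0.803
grasp_force: 0.0
```

Run:
```python
from h import *
print(cur()[0], rel([.5107,.0530,.161],.081), readout.get_obs()["q"].round(2))
```

```text
[0.51043976 0.05304026 0.22296358] (array([ 0.2,  0.1, 62. ]), array([ 0.0001, -0.0008,  0.0008])) [-0.13  0.07  1.79  0.    1.28  1.36]
```

Call:
play_rows(xyz=[[0,0,6],[0,0,18],[0,0,32],[0,0,46],[0,0,57],[0,0,62],[0,0,62],[0,0,62],[0,0,62],[0,0,62]], rot=[[0,0,0],[0,0,0],[0,0,0],[0,0,0],[0,0,0],[0,0,0],[0,0,0],[0,0,0],[0,0,0],[0,0,0]], grip=[0.8,0.8,0.8,0.8,0.8,0.8,0.8,0.6,0.45,0.35])

```text
time_s: 16.55
eef_pos: [0.5103, 0.053, 0.1609]
eef_rot: [0.0, 0.999, 0.041, 0.0]
wrist_force: [0.5, 0.3, -0.0]
opening: 0.351
grasp_force: 0.0
```

Call:
play_rows(xyz=[[0,0,0],[0,0,0],[0,0,0],[0,0,0],[0,0,0],[0,0,0],[0,0,0],[0,0,0],[0,0,0],[0,0,0]], rot=[[0,0,0],[0,0,0],[0,0,0],[0,0,0],[0,0,0],[0,0,0],[0,0,0],[0,0,0],[0,0,0],[0,0,0]], grip=[0.3,0.26,0.22,0.18,0.14,0.1,0.1,0.1,0.1,0.1])

```text
time_s: 17.8
eef_pos: [0.5103, 0.0528, 0.1607]
eef_rot: [0.0, 0.999, 0.041, 0.0]
wrist_force: [-1.1, -5.1, 3.7]
opening: 0.223
grasp_force: 59.3
```

Call:
play_rows(xyz=[[0,0,-2],[0,-1,-5],[0,-4,-8],[0,-9,-12],[0,-15,-17],[0,-20,-23],[0,-23,-31],[0,-24,-39],[0,-25,-47],[0,-25,-52]], rot=[[0,0,0],[0,0,0],[0,0,0],[0,0,0],[0,0,0],[0,0,0],[0,0,0],[0,0,0],[0,0,0],[0,0,0]], grip=[0.1,0.1,0.1,0.1,0.1,0.1,0.1,0.1,0.1,0.1])

```text
time_s: 19.05
eef_pos: [0.5084, 0.0779, 0.2133]
eef_rot: [0.0, 0.999, 0.041, 0.0]
wrist_force: [0.1, -0.8, -5.9]
opening: 0.22
grasp_force: 58.9
```

Call:
play_rows(xyz=[[0,0,-5],[0,0,-12],[0,0,-19],[0,0,-27],[0,0,-34],[0,0,-40],[0,0,-45],[0,0,-48],[0,0,-50],[0,0,-50]], rot=[[0,0,0],[0,0,0],[0,0,0],[0,0,0],[0,0,0],[0,0,0],[0,0,0],[0,0,0],[0,0,0],[0,0,0]], grip=[0.1,0.1,0.1,0.1,0.1,0.1,0.1,0.1,0.1,0.1])

```text
time_s: 20.3
eef_pos: [0.5081, 0.078, 0.2625]
eef_rot: [-0.0, 0.999, 0.041, 0.0]
wrist_force: [0.9, 0.0, -7.1]
opening: 0.225
grasp_force: 58.9
```

Call:
play_rows(xyz=[[0,0,0],[0,0,0],[0,0,0],[0,0,0],[0,0,0],[0,0,0],[0,0,0],[0,0,0],[0,0,0],[0,0,0]], rot=[[0,0,0],[0,0,0],[0,0,0],[0,0,0],[0,0,0],[0,0,0],[0,0,0],[0,0,0],[0,0,0],[0,0,0]], grip=[0.1,0.1,0.1,0.1,0.1,0.1,0.1,0.1,0.1,0.1])

```text
time_s: 21.55
eef_pos: [0.5081, 0.078, 0.2625]
eef_rot: [-0.0, 0.999, 0.041, -0.0]
wrist_force: [0.5, -0.6, -5.3]
opening: 0.226
grasp_force: 58.9
```

Run:
```python
from h import *
c=vision.camera("scene"); p=pts(c); save(c,"s3.png")
g=c["color"].astype(int); q=p.reshape(-1,3)
t=vision.camera("top"); P=pts(t)
for n,X in(("scene",p),("top",P)):
    X=X.reshape(-1,3); s=X[(abs(X[:,0]-.51)<.11)&(abs(X[:,1]-.078)<.095)&(X[:,2]>.155)&(X[:,2]<.18)]
    A=np.c_[s[:,:2]-[.51,.078],np.ones(len(s))]; print(n,len(s),np.linalg.lstsq(A,s[:,2],rcond=None)[0].round(4))
print(readout.get_obs()["wrist_force"],readout.get_obs()["torque"])
```

```text
scene 975 [ 0.     -0.0017  0.1662]
top 144 [-0.022  -0.0067  0.1702]
[ 0.22210923 -0.73385029 -5.56487334] [-0.03761228  0.00394355  0.02521358]
```

View pics/s3.png

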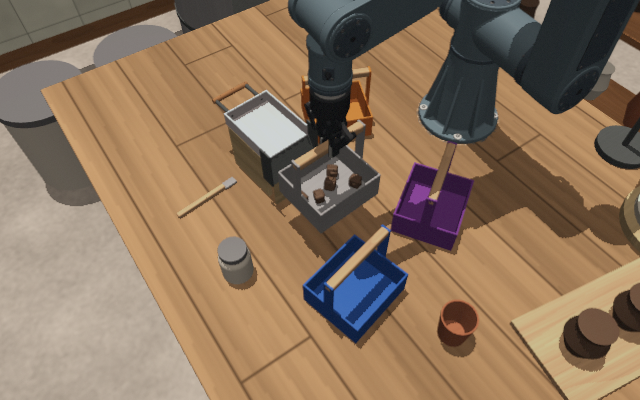

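The caddy (330,185) hangs about 101 mm up, level and roughly 30 mm clear of the stand, with the lumps inside (about 0.57–0.6 kg on the wrist). The tray is down and empty, and the other objects are untouched.

```bash
python3 -c "
from bench import ctrl
print(ctrl.hand_in())"
```

```text
the job is handed in; nothing more can be done
None
```

I poured all five lumps into the steel caddy, lowered the tray, and handed the job in with the caddy held level and still about 10 cm up, roughly 30 mm clear of the stand; the cup, jar and trimming tool were left where they were.

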